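# Release a shuttle's sprung index lever and run the board carriage to its end stop

## Robot

A 6-joint arm with a two-finger parallel gripper is mounted at the origin on a cart in front of the work surface, level with it; the furniture and walls round the work are solid. World frame = base frame: x ahead of the robot, y to its left, z up, the work surface at z = 0. Lengths are in mm, angles in rad, forces in N, time in s.
With the tool pointing down it reaches from about 275 to 750 mm from the base axis. Payload 10.2 kg.
Tool frame: the origin (TCP) lies at the very end of the fingers, on their centre line; the grasp point (between the pads) lies 19 mm behind it; z points along the fingers, y is the line along which they close (so a half turn about z gives the same grasp; the last joint's range is limited). The gripper opens to 85 mm and grips with 20 to 120 N. Pads are 22 mm wide; open, the fingers measure 114 mm over their backs; the gripper's body (76 mm by 85 mm) begins 54 mm behind the grasp point. The pads swing forward as they close: fully open they stand 13 mm farther back than shut.
Start: joints at [-1.534, 0.313, 1.498, -0, 1.331, -0.223], TCP at [134.852, -507.391, 231.294] pointing down, gripper open.
Joint ranges: [-2.94, 2.94], [-0.97, 2.17], [0.19, 2.56], [-1.23, 4.37], [0.02, 3.11], [-2.88, 2.88]. Speed limits (rad/s): [2.39, 2.39, 3.01, 3.14, 3.14, 3.14].

## Interface

Orientations are given as a rotation vector (axis times angle).
In Python, from rig import arm gives the robot as it stands. Calls block until the motion is done:
- arm.move_ptp(position, orientation): joint-space move of the TCP to a pose.
- arm.move_linear(position, orientation=None, velocity=150): straight line of the TCP; orientation=None keeps the orientation; velocity is the mean speed in mm/s.
- arm.movej(angles): joint-space move.
- arm.command_gripper(opening, squeeze=None): finger opening in mm; squeeze is the grip in N (None keeps the last); returns when the fingers have stopped.
- arm.wait(seconds).
- arm.solve_ik(position, orientation): joint angles nearest the present ones, or None.
- arm.read_camera(name): name is "scene" or "top" or "wrist"; returns the picture (420x560x3 uint8, red, green, blue); there is no depth.
- arm.calibration(name): a dict with "camera_matrix" (3x3 intrinsics, pixels), "eye" and "attitude" of the camera in the world. Camera axes: x right, y down, z forward; pixel columns grow to the right and rows downward; lengths in mm; the calibration is good to about 2 mm. The wrist camera is an equidistant fisheye: a pixel r from the principal point sees the ray r / f radians off the axis. A picture is of the moment at which its call begins: read the wrist's pose just before it. calibration takes no time and is no camera call; for the wrist camera it gives the pose at the moment of the call.
A pose or a line that the arm cannot do raises arm.Unreachable and nothing moves.
- arm.sign_off(): hands the job in; it is judged then, once.
Trained networks look in the newest picture that a camera, given by its name, has taken for a name from the list of things; names that differ only in an ending like _2 or _b are one class to them, and where a whole thing is asked for, a point or a joint stands for the part that bears it (a point fixed in the world has none). Each returns a list of dicts, best first, with "score" (0 to 1); they miss things now and then, are a little off and sometimes report something else, mostly with a low value. They report only what shows in the picture. A call takes as long as a camera call.
- arm.search_frame(label, camera): "position" ([row, column] as shares, 0 to 1, of the picture: columns of its width, rows of its height, amid what is visible of it).
- arm.trace(label, camera): "mask" (420x560 bool, what is visible of it) and "position" ([row, column] as shares, 0 to 1, of the picture: columns of its width, rows of its height, amid what is visible of it).
Readings, each from a call of its own:
- arm.current_t(): time.
- arm.current_qpos(): joint angles.
- arm.current_dq(): joint speeds.
- arm.current_effort(): joint torques, N m.
- arm.current_tcp_pos(): TCP position.
- arm.current_tcp_rot(): TCP orientation.
- arm.current_ft_force(): force on the tool from outside, world axes, zero at the start.
- arm.current_ft_torque(): the same for the moment, N m.
- arm.current_width(): finger opening in mm.
- arm.current_gripper_force(): force on a finger pad.
Only numpy, scipy, OpenCV 4.12 (cv2) and the standard library are available. Lean on these libraries where they do the work, as an engineer would, in place of code of your own. Each camera call takes 0.05 s, during which the arm holds its last target. There are 200 camera calls.

## Task

The board shuttle's carriage is barred by a sprung lock lever. Lift the lever straight up out of its notch, turn it roughly a quarter turn (it can be some 30 degrees more) counter-clockwise (seen from above) and let it snap fully down into the release notch, whose exact place differs from shuttle to shuttle and has to be felt for; never force the lever against its collar. Then slide the carriage gently all the way against its rubber end stop and let go, without disturbing the things lying around.

Things in the scene. Friction and masses are not known exactly. Their poses are not given: they have to be found in the camera images.
- shuttle_base: aluminium base plate of the board shuttle, 165 x 225 x 12 mm, fixed flat on the worktop. Origin on its underside, z up; +x (pointing away from the robot and to the left) runs from the lever's side to the carriage's side; +y is the way the carriage has to slide. In its frame the lever's vertical axis is at x = -32 mm, y = 0.
- collar: steel collar, 44 mm across, under the lever; origin on the lever's axis, 12 mm above the worktop. Its rim, 28 mm above the worktop, has a start notch and, in a dark adjustable segment, a release notch 74 to 119 degrees counter-clockwise from it (differs each time, not measured); each about 6 mm wide, 5.8 mm deep. Keep the contact force of lever on collar below 18 N (its spring makes up to 10 N).
- lever_lift: the sprung lock lever (frame rises, does not turn): origin on its axis, 12 mm above the worktop when seated. Spring: 6 N down when seated, 10 N at 9 mm; upper stop at 9.5 mm. Lifted 6 mm its 4 mm pin (reaching 22 mm out, away from the tongue) clears the notch and it turns freely; let go between notches, the pin rests on the rim, 5.8 mm high, and it stays; over a notch it snaps down.
- lever_grip (a point): centre of the lever's black bar grip: 48 mm long along this point's x, 12 mm wide, 20 mm high (10 mm up and down), 54 mm above the worktop when seated; turns with the lever. Below the bar a dark tongue, 12 mm wide, 6 mm thick, its top 17 mm below this point, sticks out along +x to 53 mm from the axis. The collar's rim is 26 mm below this point.
- lever_turn (a joint): turn of the lever about its vertical axis, rad: 0 in the start notch (bar and tongue along the base's x, tongue barring the carriage), growing counter-clockwise seen from above; in the release notch it rests at 1.22 to 2.14; it can turn to 2.6. Dragging the pin along the rim takes about 0.05 to 0.1 N m
- carriage (a joint): position of the carriage along the base's +y, m: starts at 0 to 0.02; against the end stop at 0.119. While the tongue points across the track it bars the carriage at about 0.044. Friction about 1.5 N.
- carriage_handle (a point): middle of the carriage's upright black handle: 30 mm along the base's x, 12 mm along its y, from the carriage plate (26 mm above the worktop) up to 60 mm; this point is 45 mm above the worktop. A fixed circuit board, 16 mm high, begins 18 mm from here towards the lever. In the base's frame: x = 79 mm, y = -75 mm + carriage.
- end_stop: dark steel end stop, 90 x 16 x 22 mm, on the base plate at the +y end of the track; origin at the centre of its underside. It must not be pushed with more than 22 N.
- motor: bystander: small light grey gear motor 44 x 58 x 24 mm lying on the base plate's corner at the -x, -y side; origin under its middle
- reel: bystander: solder reel, 53 mm across, 32 mm high, on the worktop beside the base's +y edge; origin under its middle
- tape: bystander: roll of pale masking tape, 106 mm across, 25 mm high, lying on the worktop behind the base; origin under its middle
- cleaner: bystander: soldering tip cleaner, black on a white foot, 94 mm across, 43 mm high, on the worktop behind the base; origin under its middle

How it is judged:
By the outcome, as a careful person would: the job done as asked, in the order asked, and still so for the second after the job is handed in, with the robot touching nothing.
It also fails if it takes over 72 s, if anything falls off the work surface, if the arm or the gripper's body presses on something with over 40 N, if the wrist force passes 120 N, or if a joint passes its speed limit or range.

## Working session

There is one attempt and no reset: what is moved stays moved. The work goes in short steps, each a Python script; the robot and the scene stay as the last script left them, time stands still between calls to the robot, and variables do not carry over. Pictures are saved under pics/ and viewed, at most 10 in all, crops included, and the job is handed in when it is done.

```bash
ls; mkdir -p pics; python3 - <<'E'
from rig import arm
import cv2,numpy as np
print(arm.current_t())
for c in ("scene","top"):
    im=arm.read_camera(c); cv2.imwrite(f"pics/{c}0.png",im[:,:,::-1])
    k=arm.calibration(c); print(c,{a:np.round(b,3).tolist() for a,b in k.items()})
    for n in ["lever_grip","carriage_handle","shuttle_base","collar","end_stop","motor","reel","tape","cleaner"]:
        r=arm.search_frame(n,c)
        print(n,[(round(d["score"],2),round(d["position"][1]*560),round(d["position"][0]*420)) for d in r[:2]])
print(arm.current_t(),arm.current_tcp_rot())
E
```

```text
pics
0.0
scene {'camera_matrix': [[452.347, 0.0, 269.905], [0.0, 452.347, 212.281], [0.0, 0.0, 1.0]], 'eye': [35.009, 883.514, 620.341], 'attitude': [-1.039, 2.381, -1.11]}
lever_grip [(0.76, 337, 204)]
carriage_handle [(0.82, 296, 200), (0.71, 336, 201)]
shuttle_base [(0.87, 312, 223)]
collar [(0.68, 339, 213)]
end_stop [(0.88, 322, 246)]
motor [(0.78, 323, 182)]
reel [(0.78, 306, 280)]
tape [(0.95, 240, 217), (0.41, 336, 201)]
cleaner [(0.68, 240, 276)]
top {'camera_matrix': [[480.232, 0.0, 282.325], [0.0, 480.232, 211.262], [0.0, 0.0, 1.0]], 'eye': [356.428, 425.187, 889.927], 'attitude': [-2.111, 2.152, -0.178]}
lever_grip [(0.95, 359, 238)]
carriage_handle [(0.94, 333, 197), (0.66, 360, 234)]
shuttle_base [(0.67, 332, 228)]
collar [(0.78, 360, 248), (0.35, 303, 271)]
end_stop [(0.96, 304, 270)]
motor [(0.84, 389, 195)]
reel [(0.78, 259, 288), (0.65, 358, 235)]
tape [(0.72, 267, 171)]
cleaner []
1.0 [3.11507125e+00 4.06932273e-01 2.27210963e-06]
```

```bash
python3 - <<'E'
import cv2
a=cv2.imread("pics/top0.png")[130:330,210:450]
cv2.imwrite("pics/top0c.png",cv2.resize(a,None,fx=3,fy=3,interpolation=cv2.INTER_CUBIC))
a=cv2.imread("pics/scene0.png")[130:330,190:430]
cv2.imwrite("pics/scene0c.png",cv2.resize(a,None,fx=3,fy=3,interpolation=cv2.INTER_CUBIC))
E
```

```text
(no output)
```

View pics/top0c.png

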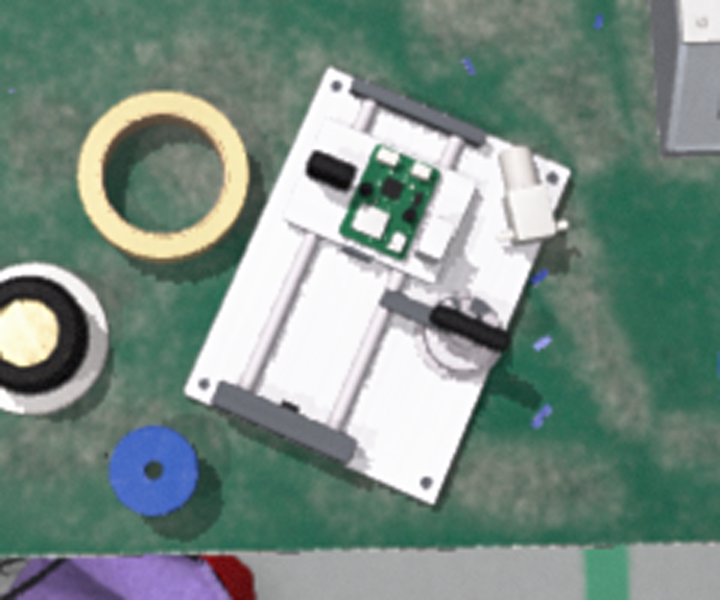

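View pics/scene0c.png

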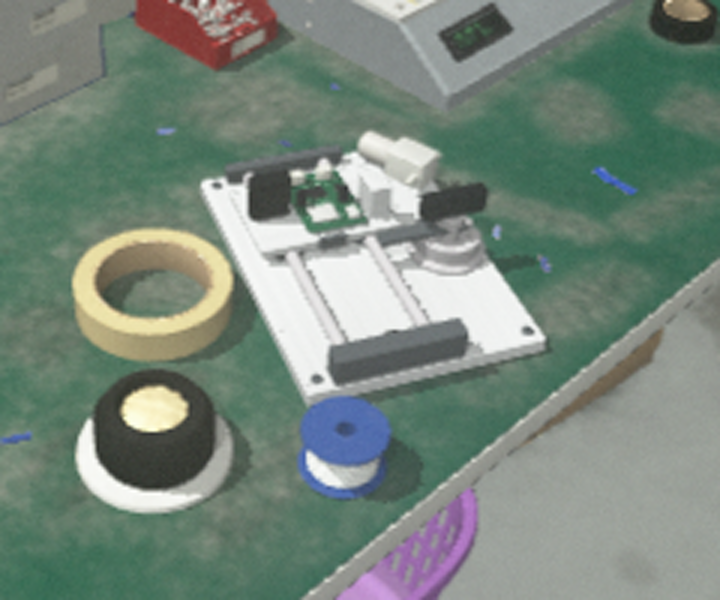

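Top crop: base corners at about (333,68), (571,175), (434,505), (187,395), lever bar centre (470,327), handle top (332,170), reel (153,470), tape (163,175), motor (530,200). The scene crop agrees: handle at (270,193), grip at (453,201).

```bash
cat > h.py <<'E'
import numpy as np,cv2
from scipy.spatial.transform import Rotation as R
from scipy.optimize import least_squares
def cam(k): return np.array(k["camera_matrix"]),np.array(k["eye"],float),R.from_rotvec(k["attitude"]).as_matrix()
def ray(k,px,fish=False):
    K,e,A=cam(k); d=(np.array(px,float)-K[:2,2])/K[0,0]
    if fish:
        r=np.hypot(*d)+1e-12; v=np.r_[d/r*np.sin(r),np.cos(r)]
    else: v=np.r_[d,1]
    return e,A@(v/np.linalg.norm(v))
def proj(k,P,fish=False):
    K,e,A=cam(k); c=A.T@(np.array(P)-e)
    if fish:
        r=np.hypot(c[0],c[1]); return K[:2,2]+K[0,0]*np.arctan2(r,c[2])*c[:2]/(r+1e-12)
    return K[:2,2]+K[0,0]*c[:2]/c[2]
def tri(rays):
    M=np.zeros((3,3));b=np.zeros(3)
    for e,d in rays: Q=np.eye(3)-np.outer(d,d); M+=Q;b+=Q@e
    return np.linalg.solve(M,b)
def onz(e,d,z): return e+d*(z-e[2])/d[2]
def b2w(p,P): # base pose p=(x,y,yaw) ; P in base frame
    c,s=np.cos(p[2]),np.sin(p[2]); return np.array([p[0]+c*P[0]-s*P[1],p[1]+s*P[0]+c*P[1],P[2]])
E
python3 - <<'E'
from rig import arm
from h import *
T=arm.calibration("top");S=arm.calibration("scene")
t=lambda x,y:np.array([210+(x-1)/3,130+(y-1)/3]); s=lambda x,y:np.array([190+(x-1)/3,130+(y-1)/3])
print("grip",tri([ray(T,t(470,327)),ray(S,s(453,202))]),"handle",tri([ray(T,t(332,170)),ray(S,s(270,180))]))
print([np.round(onz(*ray(T,t(*c)),12)) .tolist() for c in [(333,68),(571,175),(434,505),(187,395)]])
obs=[(T,t(333,68),(82.5,-112.5,12)),(T,t(571,175),(-82.5,-112.5,12)),(T,t(434,505),(-82.5,112.5,12)),(T,t(187,395),(82.5,112.5,12)),
(S,s(203,183),(82.5,-112.5,12)),(S,s(548,345),(-82.5,112.5,12)),(S,s(310,393),(82.5,112.5,12)),
(T,t(470,325),(-32,0,64)),(S,s(453,192),(-32,0,64))]
f=lambda p:np.concatenate([proj(k,b2w(p,P))-px for k,px,P in obs])
p0=np.array([400,300,0.5])
best=min((least_squares(f,[400,300,y]) for y in np.arange(0,6.3,1)),key=lambda r:r.cost)
p=best.x;print(p,best.cost);print(np.round(f(p),1))
print("lever",b2w(p,(-32,0,54)),"handle0",b2w(p,(79,-75,45)))
h=onz(*ray(T,t(332,168)),60);c,sn=np.cos(p[2]),np.sin(p[2]);d=h[:2]-p[:2];print("handle base frame",c*d[0]+sn*d[1],-sn*d[0]+c*d[1])
for n,c,z in [("reel",t(153,470),32),("tape",t(163,175),25),("cleaner",t(25,335),43)]: print(n,onz(*ray(T,c),z))
E
```

```text
grip [448.33886025 280.62884496  53.83714163] handle [543.33121317 358.9326401   58.02731691]
[[618.0, 352.0, 12.0], [546.0, 206.0, 12.0], [346.0, 300.0, 12.0], [414.0, 447.0, 12.0]]
[476.82506132 322.96206383   1.11549678] 141.9442774878936
[ 2.2  2.1  3.6  2.5  1.   3.6  0.2  1.3  3.4 -1.1  3.6 -0.6  2.3  0.9
 -7.4 -8.3 -9.1 -1.1]
lever [462.75365766 294.22192468  54.        ] handle0 [578.92354028 360.93443004  45.        ]
handle base frame 60.79393567190283 -43.9467572813573
reel [369.49357114 467.08206817  32.        ]
tape [548.534316   459.31041702  25.        ]
cleaner [449.49636546 541.25749669  43.        ]
```

```bash
cat > fit.py <<'E'
from rig import arm
from h import *
T=arm.calibration("top");S=arm.calibration("scene")
t=lambda x,y:np.array([210+(x-1)/3,130+(y-1)/3]); s=lambda x,y:np.array([190+(x-1)/3,130+(y-1)/3])
obs=[(T,t(333,68),(82.5,-112.5,12)),(T,t(571,175),(-82.5,-112.5,12)),(T,t(434,505),(-82.5,112.5,12)),(T,t(187,395),(82.5,112.5,12)),
(S,s(203,183),(82.5,-112.5,12)),(S,s(548,345),(-82.5,112.5,12)),(S,s(310,393),(82.5,112.5,12))]
f=lambda p:np.concatenate([proj(k,b2w(p,P))-px for k,px,P in obs])
best=min((least_squares(f,[400,300,y]) for y in np.arange(0,6.3,1)),key=lambda r:r.cost)
p=best.x
def w2b(w): d=np.array(w)[:2]-p[:2];c,sn=np.cos(p[2]),np.sin(p[2]); return np.array([c*d[0]+sn*d[1],-sn*d[0]+c*d[1]])
E
python3 - <<'E'
from fit import *
print(p,best.cost);print(np.round(f(p),1))
print("lever axis",b2w(p,(-32,0,54)))
print("T",w2b(onz(*ray(T,t(332,168)),60)),w2b(onz(*ray(T,t(470,325)),64)),[w2b(onz(*ray(T,t(*q)),64)) for q in((436,312),(504,339))],"collar",w2b(onz(*ray(T,t(462,335)),28)))
print("S",w2b(onz(*ray(S,s(270,175)),60)),w2b(onz(*ray(S,s(453,192)),64)))
E
```

```text
[481.4333231  326.63422517   7.41078573] 4.530825979490444
[-0.7 -0.   1.  -0.7 -0.2  0.9 -1.4 -0.4  0.3 -1.   0.9 -1.5 -0.   0.7]
lever axis [467.71080191 297.72588015  54.        ]
T [ 54.96404629 -42.09103845] [-54.52067341  11.04646777] [array([-33.76561483,  12.15143167]), array([-75.4279437 ,  10.47846993])] collar [-56.39151986  12.30542022]
S [ 55.93036358 -45.70030908] [-53.36553572  11.51866472]
```

View pics/top0.png

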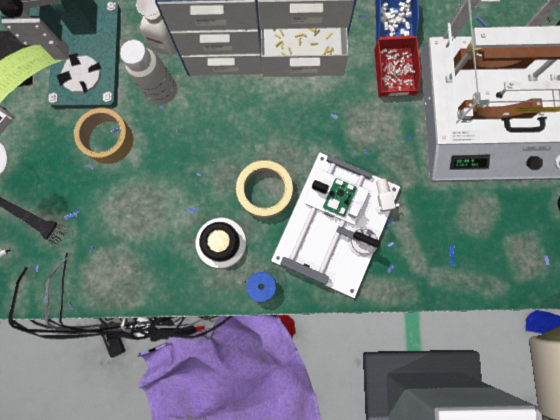

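```bash
python3 - <<'E'
from fit import *
for q in [(430,132),(430,180),(455,180),(500,200),(550,200)]: print(q,onz(*ray(T,q),100))
L=(p[0],p[1]);ax=b2w(p,(-54,11.3,0));y0=p[2]-2*np.pi;print(ax,y0)
for off in (0,np.pi,-np.pi):
  for d in (0,.6,1.2,1.7,2.2):
    ps=y0+off+d; rv=(R.from_euler('z',ps)*R.from_euler('x',np.pi)).as_rotvec()
    q=arm.solve_ik([ax[0],ax[1],40],rv); print(round(off,1),d,None if q is None else np.round(q,2))
E
```

```text
(430, 132) [624.52286393 170.50626924 100.        ]
(430, 180) [540.17986284 176.4479046  100.        ]
(455, 180) [539.35169333 134.39688926 100.        ]
(500, 200) [503.6118993   62.01009221 100.        ]
(550, 200) [501.98642205 -21.36053756 100.        ]
[448.06830925 282.69715824   0.        ] 1.1276004194476767
0 0 [ 0.34  0.55  1.69 -0.    0.89  0.78]
0 0.6 [ 0.34  0.55  1.69 -0.    0.89  0.18]
0 1.2 [ 0.34  0.55  1.69 -0.    0.89 -0.42]
0 1.7 [ 0.34  0.55  1.69 -0.    0.89 -0.92]
0 2.2 [ 0.34  0.55  1.69  0.    0.89 -1.42]
3.1 0 [ 0.34  0.55  1.69 -0.    0.89 -2.36]
3.1 0.6 None
3.1 1.2 [0.34 0.55 1.69 0.   0.89 2.73]
3.1 1.7 [0.34 0.55 1.69 0.   0.89 2.23]
3.1 2.2 [ 0.34  0.55  1.69 -0.    0.89  1.73]
-3.1 0 [ 0.34  0.55  1.69  0.    0.89 -2.36]
-3.1 0.6 None
-3.1 1.2 [0.34 0.55 1.69 0.   0.89 2.73]
-3.1 1.7 [0.34 0.55 1.69 0.   0.89 2.23]
-3.1 2.2 [ 0.34  0.55  1.69 -0.    0.89  1.73]
```

Top view: a machine stands at right beyond row 180 (x > about 500, y < 176), so I swing the arm round in a retracted posture.

```bash
cat >> h.py <<'E'
def rv(ps): return (R.from_euler('z',ps)*R.from_euler('x',np.pi)).as_rotvec()
E
python3 - <<'E'
from fit import *
y0=1.1276
arm.move_ptp([90,-340,300],rv(-.3)); arm.move_ptp([330,160,300],rv(y0))
pts={}
for i,(x,y) in enumerate([(400,300),(450,345)]):
    arm.move_ptp([x,y,230],rv(y0)); arm.wait(.2)
    k=arm.calibration("wrist"); im=arm.read_camera("wrist"); cv2.imwrite(f"pics/w{i}.png",im[:,:,::-1])
    np.savez(f"w{i}.npz",**{a:np.array(b) for a,b in k.items()})
    for n in ["lever_grip","carriage_handle","collar"]:
        r=arm.trace(n,"wrist")
        for d in r[:2]:
            u,v=d["position"][1]*560,d["position"][0]*420; m=cv2.minAreaRect(np.argwhere(d["mask"])[:,::-1].astype(np.float32))
            print(i,n,round(d["score"],2),round(u),round(v),np.round(m[0]),np.round(m[1]),round(m[2]))
            pts.setdefault(n,[]).append((d["score"],ray(k,(u,v),True)))
            break
    print(np.round(k["eye"]),k["camera_matrix"][0])
for n,l in pts.items():
    if len(l)>1: print(n,tri([a[1] for a in l]),[onz(*a[1],54) for a in l])
print(arm.current_t(),arm.current_qpos())
a=np.hstack([cv2.imread(f"pics/w{i}.png") for i in (0,1)]); cv2.imwrite("pics/w01.png",cv2.resize(a,(800,300)))
E
```

```text
0 lever_grip 0.97 322 169 [323. 164.] [77. 18.] 90
0 carriage_handle 0.68 369 106 [369. 104.] [93. 64.] 90
0 collar 0.91 310 169 [319. 170.] [44. 48.] 74
[432. 369. 374.] [325.1922621    0.         274.44927258]
1 lever_grip 0.59 298 227 [298. 220.] [75. 18.] 90
1 carriage_handle 0.57 344 157 [346. 162.] [65. 96.] 3
1 collar 0.94 287 219 [296. 222.] [39. 45.] 90
[482. 414. 373.] [325.1922621    0.         274.44927258]
lever_grip [450.21403991 291.28069539  52.18886076] [array([449.5217376 , 292.35465726,  54.        ]), array([450.95869768, 291.31243617,  54.        ])]
carriage_handle [531.21398243 326.98684226   6.38243662] [array([519.26264732, 331.47363339,  54.        ]), array([524.00028263, 339.30268376,  54.        ])]
collar [439.12104653 286.56313912   4.74464847] [array([438.60780665, 297.08816163,  54.        ]), array([444.46904575, 304.11484506,  54.        ])]
5.6833 [4.47286482e-01 4.05934855e-01 1.36939160e+00 2.37922418e-05
 1.36590821e+00 8.90611070e-01]
```

View pics/w01.png

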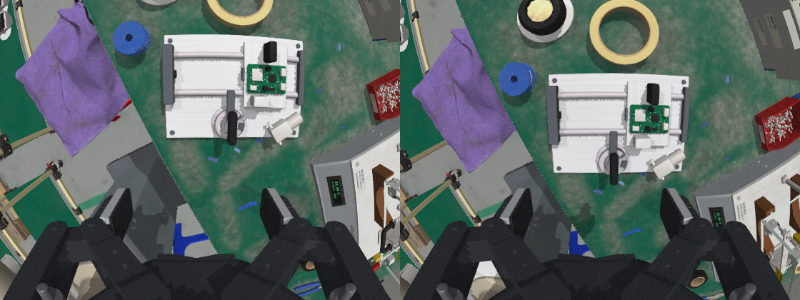

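```bash
python3 - <<'E'
import cv2,numpy as np
a=cv2.imread("pics/w0.png")[40:215,290:423];b=cv2.imread("pics/w1.png")[95:270,265:398]
cv2.imwrite("pics/w01c.png",cv2.resize(np.hstack([a,b]),None,fx=3,fy=3,interpolation=cv2.INTER_CUBIC))
E
```

```text
(no output)
```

View pics/w01c.png

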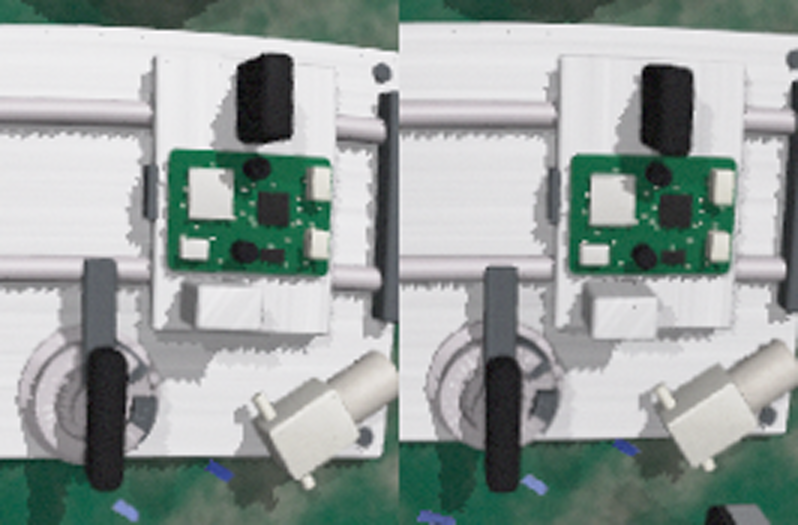

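Left crop: bar spans x 86–127, y 347–490, and the handle's top is about (276,96). Right crop: bar spans x 486–522, y 356–492, handle top about (676,108). The release segment with its dark notch shows at (143,405), and the motor sits well clear at lower right.

```bash
python3 - <<'E'
from h import *
k=[dict(np.load(f"w{i}.npz")) for i in (0,1)]
a=lambda x,y:(290+(x-1)/3,40+(y-1)/3); b=lambda x,y:(265+(x-400)/3,95+(y-1)/3)
G={}
for n,pa,pb,z in [("bar",(108,417),(505,423),64),("handle",(276,96),(676,108),60),("plateTL",(158,57),(562,57),26),("plateBL",(153,328),(557,328),26),("tongueL",(85,260),(486,268),37),("tongueR",(116,260),(517,268),37),("bar0",(108,350),(505,359),64),("bar1",(108,487),(505,489),64)]:
    r=[ray(k[0],a(*pa),True),ray(k[1],b(*pb),True)]
    G[n]=np.mean([onz(*q,z) for q in r],0);print(n,np.round(tri(r),1),[np.round(onz(*q,z)[:2],1) for q in r])
d=G["plateTL"]-G["plateBL"];print("yaw plate",np.arctan2(d[1],d[0]));d=G["bar0"]-G["bar1"];print("yaw bar",np.arctan2(d[1],d[0]),np.hypot(*d[:2]),"mid",(G["bar0"]+G["bar1"])/2)
d=(G["tongueL"]+G["tongueR"])/2-G["bar"];print("tongue len",np.hypot(*d[:2]),np.arctan2(d[1],d[0]))
c,s=np.cos(1.12),np.sin(1.12);d=G["handle"]-G["bar"];print("handle-lever in base",c*d[0]+s*d[1],-s*d[0]+c*d[1])
E
```

```text
bar [448.9 281.3  53.9] [array([448.4, 284. ]), array([450. , 285.5])]
handle [547.3 358.2  51. ] [array([544.2, 358.4]), array([545.3, 359.8])]
plateTL [522.2 386.8  20.7] [array([521.1, 386.3]), array([521.4, 387.4])]
plateBL [479.  296.8  26.3] [array([478.7, 297.1]), array([479.3, 296.4])]
tongueL [465.2 330.9  34.6] [array([464.9, 331.1]), array([465.3, 331.5])]
tongueR [475.2 326.4  35.2] [array([474.9, 326.7]), array([475.3, 326.8])]
bar0 [458.4 301.4  48.8] [array([457.3, 304.4]), array([459.4, 306.8])]
bar1 [439.2 260.6  60.7] [array([439.1, 261.9]), array([439.8, 262.2])]
yaw plate 1.1327762067129992
yaw bar 1.1609795456981724 47.516986192924875 mid [448.8744063  283.81240433  64.        ]
tongue len 48.952904362067535 1.1301818460098159
handle-lever in base 108.57040436933679 -53.59912584855186
```

```bash
cat >> h.py <<'E'
AX=np.array([448.3,282.8]);Y0=1.13
E
python3 - <<'E'
from rig import arm
from h import *
def rep(s): print(s,"t",round(arm.current_t(),2),"F",np.round(arm.current_ft_force(),2),"M",np.round(arm.current_ft_torque(),3),"w",np.round(arm.current_width(),2),"g",np.round(arm.current_gripper_force(),1),"p",np.round(arm.current_tcp_pos(),2))
arm.command_gripper(36)
arm.move_ptp([*AX,120],rv(Y0)); rep("above")
arm.move_linear([*AX,38],velocity=80); rep("down")
arm.command_gripper(0,20); arm.wait(.2); rep("grip")
u=np.array([-np.sin(Y0),np.cos(Y0)]);F=np.array(arm.current_ft_force())[:2];print("Fy_base",F@u)
E
```

```text
above t 6.79 F [-0.63 -0.54  0.77] M [ 0.01  -0.022 -0.018] w 36.28 g 0.0 p [449.16 283.4  121.26]
down t 7.97 F [-0.41  0.02  0.26] M [-0.041  0.024 -0.012] w 35.87 g 0.0 p [448.6  282.93  38.48]
grip t 8.5 F [ 4.44 -3.63  4.87] M [-0.53  -0.719 -0.018] w 12.48 g 19.8 p [448.96 282.76  38.44]
Fy_base -5.565596501148454
```

```bash
cat >> h.py <<'E'
from rig import arm
def rep(s): print(s,"t",round(arm.current_t(),2),"F",np.round(arm.current_ft_force(),2),"M",np.round(arm.current_ft_torque(),3),"w",np.round(arm.current_width(),2),"p",np.round(arm.current_tcp_pos(),2))
E
python3 - <<'E'
from h import *
u=np.array([-np.sin(Y0),np.cos(Y0)])
c=AX-0.5*u; arm.move_linear([*c,38.3],velocity=10); arm.wait(.1); rep("a"); print(np.array(arm.current_ft_force())[:2]@u)
for dz in (2,4,6,7.5):
    arm.move_linear([*c,38.3+dz],velocity=15); arm.wait(.1); rep(dz)
E
```

```text
a t 8.85 F [ 3.93 -2.36  4.52] M [-0.29  -0.684 -0.017] w 12.19 p [448.97 282.69  38.48]
-4.556931499296764
2 t 9.23 F [ 7.87  0.16 -7.39] M [-0.057 -1.311 -0.026] w 12.01 p [448.76 282.58  39.43]
4 t 9.62 F [ 7.81 -1.42 -8.1 ] M [ 0.04  -1.354  0.021] w 12.04 p [448.73 282.57  41.34]
6 t 10.0 F [ 7.82 -0.31 -9.61] M [ 0.03  -1.38  -0.048] w 12.06 p [448.74 282.55  43.27]
7.5 t 10.35 F [ 7.66  0.6  -9.74] M [ 0.068 -1.451 -0.015] w 12.17 p [448.72 282.55  44.72]
```

```bash
python3 - <<'E'
from h import *
u=np.array([-np.sin(Y0),np.cos(Y0)])
c=AX-0.5*u; z=46.4
for i in range(5):
    F=np.array(arm.current_ft_force())[:2]; c=c+F/14
    arm.move_linear([*c,z],velocity=15); arm.wait(.1); rep(i)
    if np.hypot(*np.array(arm.current_ft_force())[:2])<2: break
print(c)
E
```

```text
0 t 10.7 F [ 6.64 -0.35 -9.31] M [ 0.056 -1.237  0.011] w 12.02 p [448.83 282.56  45.09]
1 t 11.05 F [ 5.29 -0.1  -8.95] M [ 0.108 -0.891  0.012] w 12.05 p [448.91 282.53  45.05]
2 t 11.4 F [ 0.05  0.74 -9.42] M [ 0.139 -0.179 -0.021] w 12.87 p [449.14 282.5   45.66]
[450.1519398  282.59784101]
```

```bash
python3 - <<'E'
from h import *
c=np.array([450.15,282.6]);z=46.2
th=0
while th<1.1:
    th+=0.11
    arm.move_linear([*c,z],rv(Y0+th),velocity=20)
    F=np.array(arm.current_ft_force()); rep(round(th,2))
    if abs(F[2])<5 or np.hypot(*F[:2])>15: print("stop");break
    if np.hypot(*F[:2])>2: c=c+F[:2]/25
print(c,th,(R.from_rotvec(arm.current_tcp_rot())*R.from_euler('x',np.pi).inv()).as_euler('zyx'))
E
```

```text
0.11 t 11.66 F [-2.31  1.74 -9.82] M [ 0.208  0.341 -0.02 ] w 12.44 p [449.15 282.54  45.71]
0.22 t 11.92 F [-2.98  1.09 -8.83] M [ 0.214  0.686 -0.03 ] w 12.31 p [449.12 282.59  45.8 ]
0.33 t 12.18 F [-5.79  1.45 -9.99] M [0.161 0.946 0.022] w 12.15 p [449.1  282.61  45.86]
0.44 t 12.43 F [-4.96  0.41 -9.32] M [0.118 0.837 0.04 ] w 12.07 p [448.98 282.62  45.9 ]
0.55 t 12.69 F [ -5.48  -0.39 -10.7 ] M [ 0.083  0.944 -0.037] w 11.72 p [448.87 282.64  45.92]
0.66 t 12.95 F [-4.5   1.03 -8.6 ] M [ 0.066  0.945 -0.006] w 11.58 p [448.73 282.62  45.97]
0.77 t 13.21 F [-6.64 -0.41 -9.88] M [-0.053  0.915  0.03 ] w 12.33 p [448.61 282.62  45.98]
0.88 t 13.47 F [-4.36 -1.18 -9.05] M [-0.139  0.935 -0.004] w 12.07 p [448.47 282.59  46.02]
0.99 t 13.72 F [ -4.15  -0.31 -10.13] M [-0.13   0.888 -0.011] w 12.51 p [448.34 282.54  46.04]
1.1 t 13.98 F [-4.72 -0.96 -9.75] M [-0.192  0.855  0.021] w 12.26 p [448.23 282.51  46.07]
[448.31422855 282.69911295] 1.1 [ 2.22079988e+00  8.27689745e-04 -5.51894669e-04]
```

```bash
python3 - <<'E'
from h import *
c=np.array([448.31,282.7])+np.array([-.25,0]);z=46.2
def Fm(n=3):
    a=[]
    for _ in range(n): arm.wait(.03); a.append(arm.current_ft_force())
    return np.mean(a,0)
while z>43.6:
    z-=0.3; arm.move_linear([*c,z],velocity=15); F=Fm(); print(round(z,1),np.round(F,1),np.round(arm.current_tcp_pos(),2))
    if F[2]>-4.5: break
    if np.hypot(*F[:2])>2: c=c+F[:2]/30
print(c,z,arm.current_t(),arm.current_width())
E
```

```text
45.9 [-4.  -2.2 -9.6] [448.15 282.55  45.92]
45.6 [-2.7 -3.  -9.8] [448.06 282.57  45.63]
45.3 [-1.5 -2.4 -9.6] [448.01 282.55  45.37]
45.0 [-0.7 -1.9 -9.5] [447.99 282.51  45.09]
44.7 [ 0.1 -1.6 -9.2] [447.96 282.5   44.77]
44.4 [ 0.7 -0.7 -9.2] [447.94 282.5   44.48]
44.1 [ 1.1 -0.7 -7.8] [447.92 282.49  44.19]
43.8 [ 0.6 -1.2 -5.5] [447.92 282.53  43.99]
43.5 [-0.7 -1.1 -2.1] [447.92 282.56  43.74]
[447.78867117 282.44736466] 43.50000000000003 17.1333 12.362438041544644
```

```bash
python3 - <<'E'
from h import *
c=np.array([447.79,282.45]);z=43.5;th=1.1;log=[]
def Fm(n=3):
    a=[]
    for _ in range(n): arm.wait(.02); a.append([*arm.current_ft_force(),arm.current_ft_torque()[2]])
    return np.mean(a,0)
while th<2.25:
    th+=0.025; arm.move_linear([*c,z],rv(Y0+th),velocity=20); F=Fm()
    log.append((round(th,3),*np.round(F,2),round(arm.current_tcp_pos()[2],2)))
    if F[2]<-5.5 or abs(F[3])>.25: break
    if F[2]>-.5: z+=.15
    if F[2]<-3.2: z-=.08
    if np.hypot(*F[:2])>2: c=c+F[:2]/40
for l in log[::4]+log[-4:]: print(*l)
print(c,z,th,arm.current_t())
E
```

```text
1.125 -0.24 -0.98 -1.26 0.01 43.64
1.225 -0.67 0.28 -1.6 -0.01 43.61
1.325 -1.44 -1.35 -1.49 -0.02 43.62
1.425 -0.86 -1.76 -2.02 -0.01 43.65
1.525 -1.62 -1.58 -1.77 0.0 43.63
1.625 -0.43 -1.49 -3.75 0.02 43.61
1.6 -1.14 -1.23 -2.42 0.03 43.67
1.625 -0.43 -1.49 -3.75 0.02 43.61
1.65 -0.16 -2.48 -2.64 -0.02 43.51
1.675 0.71 -1.27 -6.54 0.04 43.46
[447.50927429 282.01483799] 43.57 1.674999999999998 24.0333
```

```bash
python3 - <<'E'
from h import *
c=np.array([447.51,282.01]);z=43.57;th=1.675
for _ in range(2):
    th+=.02; arm.move_linear([*c,z],rv(Y0+th),velocity=20); arm.wait(.06); rep(round(th,3))
for _ in range(3):
    z-=.4; arm.move_linear([*c,z],velocity=20); arm.wait(.06); rep(round(z,2))
    if arm.current_ft_force()[2]>-2: break
E
```

```text
1.695 t 24.34 F [ 0.95 -0.97 -7.61] M [-0.247 -0.231  0.048] w 12.69 p [447.49 281.98  43.46]
1.715 t 24.65 F [ 0.79 -1.23 -8.46] M [-0.31  -0.188  0.008] w 12.12 p [447.49 281.94  43.48]
43.17 t 24.96 F [ 1.44 -1.79 -6.58] M [-0.4   -0.196 -0.01 ] w 12.0 p [447.5  281.96  43.17]
42.77 t 25.27 F [ 0.36 -2.14 -6.55] M [-0.467 -0.152 -0.005] w 12.1 p [447.51 281.99  42.78]
42.37 t 25.57 F [ 0.34 -1.62 -6.01] M [-0.407 -0.036  0.035] w 12.31 p [447.51 282.04  42.38]
```

```bash
python3 - <<'E'
from h import *
arm.command_gripper(24); arm.wait(.2); rep("open")
arm.move_linear([447.5,282,120],velocity=150)
arm.move_ptp([470,290,230],rv(Y0+np.pi/2)); arm.wait(.1)
k=arm.calibration("wrist"); im=arm.read_camera("wrist"); cv2.imwrite("pics/w2.png",im[:,:,::-1])
np.savez("w2.npz",**{a:np.array(b) for a,b in k.items()})
q=[proj(k,P,True) for P in [(*AX,64),(*AX,69.8),(544.9,359.4,60)]];print(np.round(q,1),arm.current_t())
m=(q[0]+q[2])/2; x,y=int(max(0,m[0]-130)),int(max(0,m[1]-95));print(x,y)
cv2.imwrite("pics/w2c.png",cv2.resize(im[y:y+190,x:x+260,::-1],None,fx=3,fy=3,interpolation=cv2.INTER_CUBIC))
top=arm.read_camera("scene");cv2.imwrite("pics/s2c.png",cv2.resize(top[150:270,250:410,::-1],None,fx=5,fy=5,interpolation=cv2.INTER_CUBIC))
E
```

```text
open t 26.05 F [ 0.4  -0.48 -0.18] M [-0.029 -0.058  0.035] w 23.84 p [447.63 282.14  42.59]
[[259.7 171.6]
 [259.4 172.9]
 [366.3 223.3]] 27.3917
183 102
```

View pics/w2c.png

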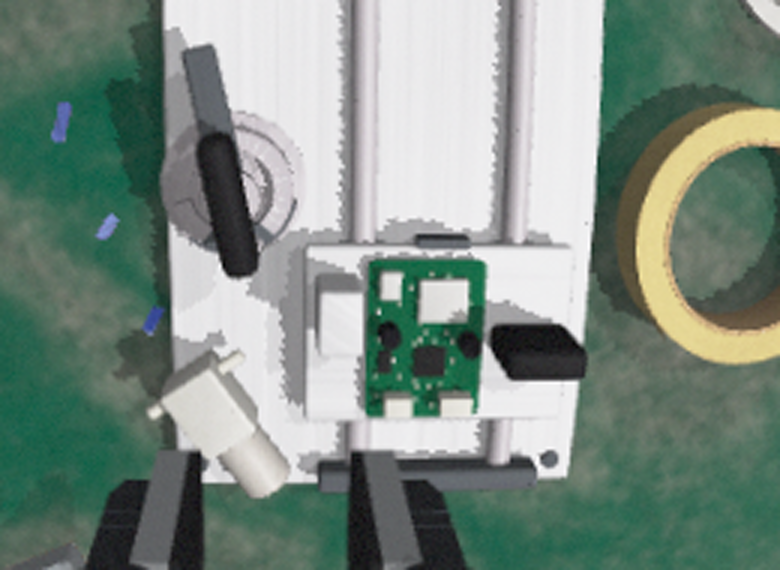

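View pics/s2c.png

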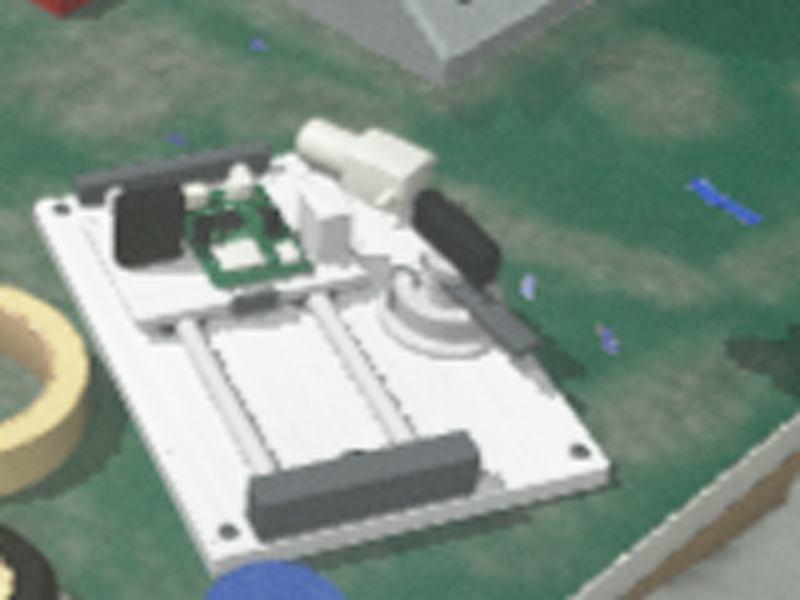

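Wrist crop: the tongue now points about +y (end at (200,50)), clear of the track. The handle top at (545,363) is where it was predicted. I'll touch the bar's top lightly to check it is fully down, then push the handle.

```bash
python3 - <<'E'
from h import *
o=rv(Y0+np.pi/2)
arm.command_gripper(0); arm.move_ptp([448,282.5,100],o); arm.move_linear([448,282.5,72],velocity=80); arm.wait(.1)
b=arm.current_ft_force()[2]; z=72
while z>62.5:
    z-=1; arm.move_linear([448,282.5,z],velocity=25); arm.wait(.05); f=arm.current_ft_force()[2]-b
    if f>2: break
print("touch",z,f,arm.current_tcp_pos()); arm.move_linear([448,282.5,110],velocity=150); rep("")
X=np.array([np.cos(Y0),np.sin(Y0)]);Yb=np.array([-X[1],X[0]])
s=np.array([544.9,359.4])+2*X-25*Yb
arm.move_ptp([*s,110],o); arm.move_linear([*s,45],velocity=120); arm.wait(.1); rep("behind")
E
```

```text
touch 63 9.726308765221894 [448.30936498 282.64617851  63.92608431]
 t 32.16 F [ 0.34  0.02 -0.01] M [ 0.052 -0.019 -0.038] w 0.28 p [447.72 282.38 109.39]
behind t 33.56 F [ 0.44  0.29 -0.02] M [0.009 0.019 0.02 ] w 0.23 p [568.86 350.73  46.24]
```

The bar's top is at 64 mm, so the lever is fully seated. Now the slide.

```bash
python3 - <<'E'
from h import *
X=np.array([np.cos(Y0),np.sin(Y0)]);Yb=np.array([-X[1],X[0]])
s=np.array([544.9,359.4])+2*X-25*Yb; d=0
f=lambda: np.array(arm.current_ft_force())[:2]@Yb
log=[]
while d<118:
    st=4 if d<12 else (8 if d<88 else 1)
    d+=st; arm.move_linear([*(s+d*Yb),45],velocity=35 if st>1 else 12)
    if st==1: arm.wait(.05)
    F=f(); log.append((d,round(F,1)))
    if F<-6: break
print(log); rep("end")
p=np.array(arm.current_tcp_pos())[:2]-s;print(p@Yb,p@X)
E
```

```text
[(4, np.float64(-0.2)), (8, np.float64(0.5)), (12, np.float64(0.5)), (20, np.float64(-0.3)), (28, np.float64(-0.8)), (36, np.float64(0.1)), (44, np.float64(-0.4)), (52, np.float64(-0.6)), (60, np.float64(-0.5)), (68, np.float64(0.0)), (76, np.float64(-0.0)), (84, np.float64(0.2)), (92, np.float64(-0.5)), (93, np.float64(0.4)), (94, np.float64(-0.7)), (95, np.float64(-1.5)), (96, np.float64(-0.3)), (97, np.float64(-0.8)), (98, np.float64(-1.6)), (99, np.float64(-1.2)), (100, np.float64(-0.7)), (101, np.float64(-0.8)), (102, np.float64(-1.1)), (103, np.float64(0.2)), (104, np.float64(-0.4)), (105, np.float64(-0.6)), (106, np.float64(-0.4)), (107, np.float64(-1.0)), (108, np.float64(0.4)), (109, np.float64(-1.3)), (110, np.float64(-1.7)), (111, np.float64(-0.1)), (112, np.float64(-5.0)), (113, np.float64(-9.5))]
end t 44.41 F [ 8.07 -5.18 -3.28] M [-0.809 -1.428  0.021] w 0.21 p [467.65 398.09  45.07]
111.3759902057908 0.026741756007865547
```

```bash
python3 - <<'E'
from h import *
X=np.array([np.cos(Y0),np.sin(Y0)]);Yb=np.array([-X[1],X[0]])
s=np.array([544.9,359.4])+2*X-25*Yb
arm.move_linear([*(s+95*Yb),45],velocity=30); arm.move_linear([*(s+95*Yb),130],velocity=120)
arm.move_ptp([*(s+20*Yb),260],rv(Y0+np.pi/2)); arm.wait(.2); rep("")
im=arm.read_camera("top");cv2.imwrite("pics/t3c.png",cv2.resize(im[130:330,210:450,::-1],None,fx=3,fy=3,interpolation=cv2.INTER_CUBIC))
im=arm.read_camera("wrist");cv2.imwrite("pics/w3.png",im[:,:,::-1])
E
```

```text
t 46.87 F [ 0.44 -0.29 -0.2 ] M [ 0.063 -0.007  0.008] w 0.28 p [549.55 359.34 258.48]
```

View pics/w3.png

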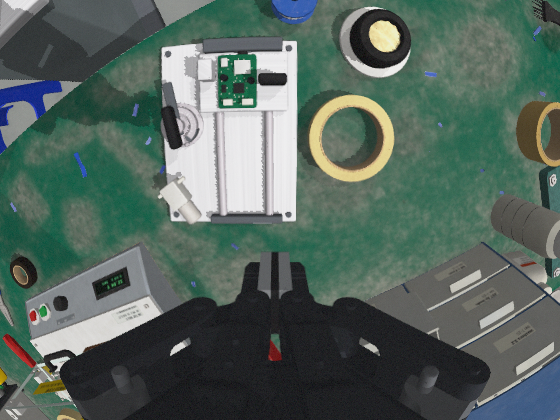

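The wrist view shows the carriage against the end stop at about (243,48), the lever still in its release notch with the tongue clear, and motor, reel, tape and cleaner undisturbed.

```bash
python3 -c "
from rig import arm
print(arm.sign_off())"
```

```text
the job is handed in; nothing more can be done
None
```

The job is handed in: the lever is seated in its release notch (about 1.7 rad), the carriage is against its end stop, and the bystanders looked undisturbed in the last picture; pressures on the collar and stop peaked by my readings at about 16 N and 10 N, under their limits of 18 N and 22 N.

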